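# Check the inner door by touch, then crank the outer hatch open

## Robot

A 6-joint arm with a two-finger parallel gripper is mounted at the origin on the work surface. World frame = base frame: x ahead of the robot, y to its left, z up, the work surface at z = 0. Lengths are in m, angles in rad, forces in N, time in s.
With the tool pointing down it reaches from about 0.275 to 0.825 m from the base axis. Payload 4.9 kg.
Tool frame: the origin (TCP) lies midway between the tips of the shut fingers; the grasp point (between the pads) lies behind it (arm.grip_depth is the x of the grasp point in the tool frame, in m); x points along the fingers, y is the direction in which the jaws open and shut, and the axes are right-handed (so a half turn about x gives the same grasp; the last joint's range is limited). The gripper opens to 85 mm and grips with 20 to 120 N. Pads are 22 mm wide; open, the fingers measure 114 mm over their backs; the gripper's body (76 mm by 85 mm) begins 54 mm behind the grasp point. The pads swing forward as they close: fully open they stand 13 mm farther back than shut.
Start: joints at [1.015, 0.326, -0.193, 1.052, 0, 1.437], TCP at [0.225, 0.502, 0.231] pointing down, gripper open.
Joint ranges: [-2.65, 2.65], [-0.97, 1.79], [-1.3, 1.35], [-1.93, 2.1], [-1.47, 1.37], [-3.14, 3.14]. Speed limits (rad/s): [2.57, 2.57, 3.14, 3.14, 3.14, 3.14].

## Interface

Orientations are given as a rotation vector (axis times angle).
In Python, from workcell import status, viewer, order, arm gives the robot as it stands.
- The arm moves only by the tool play_rows, never from a script. Its argument "deltas" is a list of rows, each a list of 2 entries, a list of its own where there are three numbers: the shift along the tool's x, y, z in units of 250 mm (1.0 is 250 mm), then the turn, a rotation vector about the tool's x, y, z in units of 90 degrees (1.0 is 90 degrees). In form: [[[tx, ty, tz], [ax, ay, az]], ...]. A call has 1 to 12 rows; each row is the pose to reach, as a shift and turn from the pose measured when the call began, along the tool's axes at that moment; what a row does not reach only later rows make up. A row lasts 1/12 s, in which the tool goes at most 41.7 mm and 7.16 degrees, less where a joint would pass 70% of its speed; a pose out of reach is approached as far as the arm can. A call with a number of a shift or a turn outside -1 to 1 is refused whole. A call with a gripper value outside its range is refused whole. "jaw" is the gripper command: -1 is fully open, 1 is shut, values between are in proportion, set as the call begins (left out, the last holds). The fingers move at their own pace and stop on an object; "grip_force" is the grip in N (left out, the last holds). Time passes only in rows, so rows that repeat a pose let the fingers close. It gives the time, the measured TCP pose, the force and the opening at its end, in the units of the state.
- status.get_state(): the state, without advancing time (a new reading comes with each control period).
- viewer.snapshot(name): name is "side" or "top"; returns the picture (384x512x3 uint8, red, green, blue); there is no depth.
- viewer.camera_params(name): a dict with "fx", "fy", "cx", "cy" (pixels), "rvec" (rotation vector, rad) and "tvec" (3), from world to camera coordinates, as OpenCV has them. Camera axes: x right, y down, z forward; pixel columns grow to the right and rows downward; lengths in m; the calibration is good to about 2 mm. A picture is of the moment at which its call begins. camera_params takes no time and is no camera call.
- order.close_job(): hands the job in, once; it reports no verdict.
The state is a dict: "time_s": time; "qpos": joint angles; "dq": joint speeds; "joint_torque": joint torques, N m; "position": TCP position; "ee_rot": TCP orientation; "ft_force": force on the tool from outside, world axes, zero at the start; "torque": the same for the moment, N m; "grip_width": opening from 0.0 (shut) to 1.0 (fully open).
Only numpy, scipy, OpenCV 4.12 (cv2) and the standard library are available. Lean on these libraries where they do the work, as an engineer would, in place of code of your own. Each camera call takes 0.05 s, during which the arm holds its last target. There are 200 camera calls.

## Task

Open the pass box's outer hatch, but first make sure by touch that the inner door is shut: press down firmly on its blue bar, pushing the door home if it is not, before you turn the handwheel. Then crank the handwheel anticlockwise until you feel its stop, back it off a quarter turn, and let go. Leave the inner door shut and do not disturb the jar, the wrench or the lens mount.

Things in the scene. Friction and masses are not known exactly. Their poses are not given: they have to be found in the camera images.
- passbox: Fixed pass box. Origin on the bench under the chamber's centre; x points away from the robot, y left, z up, yaw -0.3 to 0.2 rad. In mm: grey metal chamber x -100 to 100, y -160 to 180, deck z 120; black hatch rails 12 tall on the deck; black inner-door frame x 100 to 130, y -145 to 25, top z 135; off-white instrument behind, x 130 to 350, y -150 to 170, top z 156.
- inner (a joint): Height of the inner door (upright sliding blade, blue bar on top) above its seat, m: 0 = shut, grows upwards. Starts anywhere from shut to 0.014 open and stays where left; 1 to 2 N of downward push moves it; rigid on its seat. A red band shows above the frame when it is open. A firm press: over 5 N for 0.3 s with the door within 2.5 mm of shut.
- bar_top (a point): Centre of the top face of the inner door's blue bar (bar 24 x 90 x 14 mm, long along the pass box's y). It moves up and down with the door: 180 mm above the bench when shut. Free to press from above.
- wheel (a joint): Angle of the handwheel, rad, growing anticlockwise seen from above; anticlockwise opens the outer hatch. It starts between 0 and 1.2 and must travel well over one turn to a rigid stop at 9.0; a quarter turn is 1.57. It turns with about 0.07 N m (under 3 N at the crank grip) and stays where it is left.
- wheel_axis (a point): Point on the handwheel's vertical axis at the same height as point crank, 192 mm above the bench; fixed to the pass box at x = -20, y = 120 mm. Rim: red, 45 mm radius, bar 12 mm thick, its top 163 mm above the bench.
- crank (a point): Point on the axis of the black upright crank grip, a cylinder 20 mm in diameter and 50 mm tall standing on the rim, 45 mm from the wheel axis. The grip spans 164 to 214 mm above the bench, this point is at 192 mm. The grip spins freely on its pin, so a hand holding it from above need not turn as it circles.
- hatch (a joint): Opening of the outer hatch, m, driven by the handwheel through a rack (10 mm per rad). It slides along the pass box's -y. Up to 0.012 it still covers the opening; at the wheel's stop it reads 0.09, a quarter turn back 0.074.
- hatch_mid (a point): Centre of the top face of the outer hatch, a yellow plate 108 x 95 x 8 mm with a black stripe, 129 mm above the bench, covering an opening 80 x 55 mm in the deck.
- jar: Bystander: closed jar, 52 mm diameter, 70 mm tall, upright on the bench close to the right of the pass box. Origin at the centre of its underside.
- wrench: Bystander: open-ended wrench 150 mm long lying on the bench to the right of the pass box. Origin at the centre of its underside.
- lensmount: Bystander: lens on a post, 60 mm diameter base, 108 mm tall, standing on the bench to the left of the pass box. Origin at the centre of its underside.

How it is judged:
By the outcome, as a careful person would: the job done as asked, in the order asked, and still so for the second after the job is handed in, with the robot touching nothing.
It also fails if it takes over 61 s, if anything falls off the work surface, if the arm or the gripper's body presses on something with over 40 N, if the wrist force passes 120 N, or if a joint passes its speed limit or range.

## Working session

There is one attempt and no reset: what is moved stays moved. The work goes in short steps, Python scripts to look and compute and a tool call to move; the robot and the scene stay as the last step left them, time stands still between calls to the robot, and variables do not carry over. Pictures are saved under pics/ and viewed, about 8 in all and at most 12, crops included, and the job is handed in when it is done.

Besides the shell and the picture viewer there is one more tool, called after "Request:" by a JSON object that holds its "op" and its "data", one argument or row to a line. play_rows: Moves the arm, as the interface text tells. Shifts and turns lie within -1 to 1; 1 stands for 250 mm of shift or 90 degrees of turn. Its arguments: {"type":"object","properties":{"deltas":{"type":"array","items":{"type":"array"}},"jaw":{"type":"number"},"grip_force":{"type":"number"}},"required":["deltas"]}

```bash
mkdir -p pics; python3 - <<'E'
from workcell import status, viewer, order, arm
import cv2
s=status.get_state(); print(s, arm.grip_depth)
for n in("top","side"):
    im=viewer.snapshot(n); cv2.imwrite(f"pics/{n}0.png",im[:,:,::-1]); print(n,viewer.camera_params(n))
E
```

```text
{'time_s': 0.0, 'qpos': array([ 1.01481930e+00,  3.26915829e-01, -1.93588415e-01,  1.05201474e+00,
        5.84151710e-06,  1.43660383e+00]), 'dq': array([-0.00096132,  0.00077214, -0.00124913, -0.00228711,  0.00082093,
        0.00102956]), 'joint_torque': array([-4.00714562e-03, -4.43408239e+01,  2.62434196e+01,  1.56645337e-02,
       -3.31599058e-04, -6.80318735e-07]), 'position': array([0.22483507, 0.50130102, 0.2305154 ]), 'ee_rot': array([ 0.32957116,  1.54595133, -0.33213019]), 'ft_force': array([0.11074588, 0.57908119, 0.62279155]), 'torque': array([ 0.05182756, -0.054256  ,  0.05813713]), 'grip_width': 0.9998169792249794} -0.0187
top {'fx': 465.68668803304837, 'fy': 465.68668803304837, 'cx': 250.83479355007836, 'cy': 189.85123495048563, 'rvec': array([ 2.1846719 , -2.17087677,  0.08111642]), 'tvec': array([0.00631447, 0.62034516, 1.37599458])}
side {'fx': 411.2359001421814, 'fy': 411.2359001421814, 'cx': 265.99531547010565, 'cy': 186.70162942099643, 'rvec': array([ 2.46073992, -0.13100228,  0.07218605]), 'tvec': array([-0.58643679,  0.12141311,  0.96145159])}
```

View pics/top0.png

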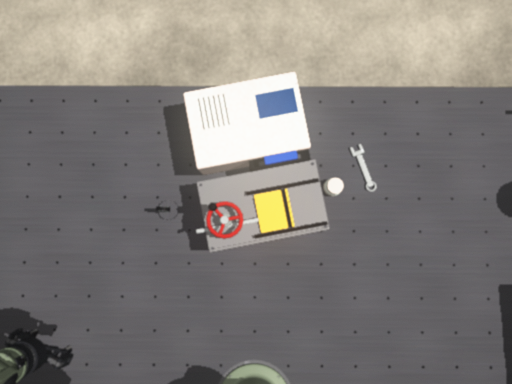

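View pics/side0.png

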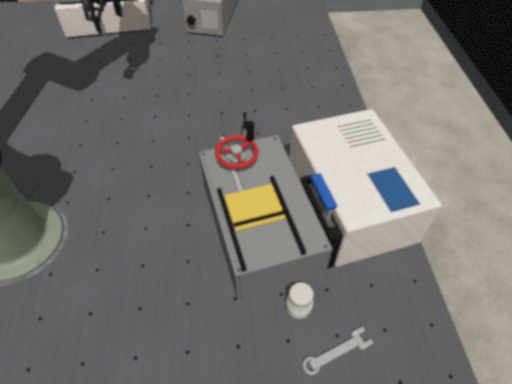

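The top view shows the wheel hub near (224,220), the grip near (212,207), the blue bar near (281,157), the jar at (334,186) and the lens mount at (167,210). The side view shows the wheel near (237,152) and the bar near (322,192). I'll zoom in to fit the pose.

```bash
python3 - <<'E'
import cv2,numpy as np
a=cv2.imread("pics/top0.png")[140:260,150:350]; b=cv2.imread("pics/side0.png")[105:285,190:350]
cv2.imwrite("pics/tz.png",cv2.resize(a,None,fx=4,fy=4,interpolation=cv2.INTER_CUBIC))
cv2.imwrite("pics/sz.png",cv2.resize(b,None,fx=3.3333,fy=3.3333,interpolation=cv2.INTER_CUBIC))
E
```

```text
(no output)
```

View pics/tz.png

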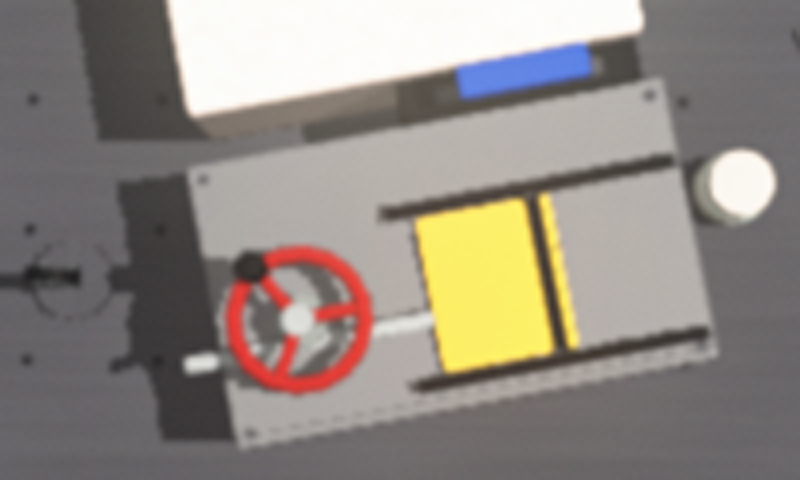

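View pics/sz.png

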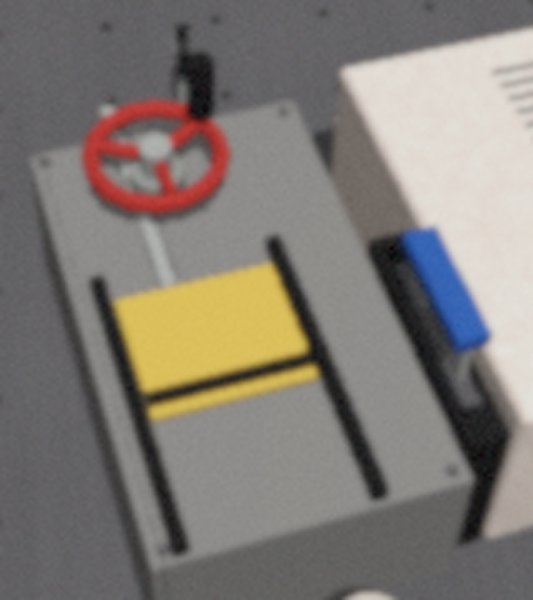

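```bash
cat > h.py <<'E'
import numpy as np, cv2
from scipy.optimize import least_squares
from scipy.spatial.transform import Rotation as R
from workcell import status, viewer, order, arm
C={n:viewer.camera_params(n) for n in("top","side")}
def proj(n,P):
    c=C[n];K=np.array([[c['fx'],0,c['cx']],[0,c['fy'],c['cy']],[0,0,1.]])
    return cv2.projectPoints(np.array(P,float).reshape(-1,1,3),c['rvec'],c['tvec'],K,None)[0].reshape(-1,2)
def box(p,P):
    P=np.array(P,float).reshape(-1,3); return R.from_euler('z',p[2]).apply(P)+[p[0],p[1],0]
E
python3 - <<'E'
from h import *
zt=lambda a:(np.array(a)+.5)/4-.5+[150,140]
zs=lambda a:(np.array(a)+.5)/3.3333-.5+[190,105]
deck=[[.1,.18,.12],[.1,-.16,.12],[-.1,-.16,.12],[-.1,.18,.12],[-.02,.12,.157]]
ot=zt([[189,172],[662,80],[717,354],[240,446],[299.5,319]])
os=zs([[295,102],[470,478],[150,572],[31,160],[156,157]])
f=lambda p:np.r_[proj("top",box(p,deck))-ot,proj("side",box(p,deck))-os].ravel()
r=least_squares(f,[.5,0,-.1],loss='soft_l1'); p=r.x; print(p); print(f(p).reshape(-1,2).round(1))
np.save("p.npy",p)
# grip angle
g=lambda a:box(p,[[-.02+.045*np.cos(a),.12+.045*np.sin(a),z] for z in(.164,.192,.214)])
gt=zt([251,266]); gs=zs([201,85])
h=lambda a:np.r_[proj("top",g(a[0]))[2]-gt,proj("side",g(a[0]))[1]-gs]
r=least_squares(h,[.9]);print("grip",r.x,h(r.x),g(r.x[0])[1]," axis",box(p,[-.02,.12,.192]))
# bar centre (world) from the top view bar, top face
bt=zt([[457,68],[588,44],[594,74],[462,98]]).mean(0)
for z in(.18,.194):
    q=least_squares(lambda w:proj("top",[[w[0],w[1],z]])[0]-bt,[.6,0]).x
    print("bar",z,q,R.from_euler('z',-p[2]).apply(np.r_[q-p[:2],0]))
for d in(0,.007,.014):
    b=box(p,[[.115+sx*.012,-.06+sy*.045,.18+d] for sx,sy in((-1,1),(1,1),(1,-1),(-1,-1))])
    print(d,((proj("top",b)-[150,140]+.5)*4-.5).round(0).tolist(),((proj("side",b)-[190,105]+.5)*3.3333-.5).round(0).tolist())
s=status.get_state();print(R.from_rotvec(s['ee_rot']).as_matrix().round(3))
E
```

```text
[ 0.57190028 -0.03326452  0.19365122]
[[-0.4 -1.2]
 [ 0.1 -0.6]
 [ 0.5  0.9]
 [-0.4  0.8]
 [-0.1 -0.1]
 [-0.6 -0.1]
 [ 1.1  1.4]
 [ 0.1  0. ]
 [-0.7 -0.9]
 [ 0.1 -0.2]]
grip [0.52382353] [-0.6104046  -0.3691913   0.16200512  0.16352983] [0.56308702 0.11023038 0.192     ]  axis [[0.52918094 0.08064359 0.192     ]]
bar 0.18 [ 0.69591546 -0.0710255 ] [ 0.11443026 -0.06092103  0.        ]
bar 0.194 [ 0.69379804 -0.07020251] [ 0.1125108  -0.05970593  0.        ]
0 [[461.0, 100.0], [455.0, 65.0], [586.0, 41.0], [593.0, 75.0]] [[400.0, 240.0], [436.0, 232.0], [493.0, 342.0], [456.0, 351.0]]
0.007 [[462.0, 99.0], [455.0, 64.0], [587.0, 39.0], [594.0, 74.0]] [[401.0, 233.0], [437.0, 224.0], [495.0, 335.0], [457.0, 345.0]]
0.014 [[462.0, 97.0], [455.0, 62.0], [588.0, 37.0], [595.0, 72.0]] [[402.0, 225.0], [438.0, 217.0], [497.0, 328.0], [459.0, 337.0]]
[[-0.001  0.409  0.912]
 [-0.001  0.912 -0.409]
 [-1.    -0.001 -0.   ]]
```

Both views agree on the pose to about 1 mm, and the door looks almost shut. I'll close the jaw, lift, and head for the bar.

Request:
{"op": "play_rows", "data": {
  "deltas": [
    [[-0.16,0,0],[0,0,0]],
    [[-0.24,-0.05,0.1],[0,0,0]],
    [[-0.24,-0.12,0.25],[0,0,0]],
    [[-0.24,-0.2,0.4],[0,0,0]],
    [[-0.24,-0.27,0.55],[0,0,0]],
    [[-0.24,-0.35,0.7],[0,0,0]],
    [[-0.24,-0.42,0.85],[0,0,0]],
    [[-0.24,-0.5,1.0],[0,0,0]],
    [[-0.24,-0.5,1.0],[0,0,0]]
  ],
  "jaw": 1,
  "grip_force": 40
}}

```text
time_s: 0.85
position: [0.4056, 0.2801, 0.2904]
ee_rot: [0.334, 1.543, -0.34]
ft_force: [0.8, 0.6, -0.4]
grip_width: 0.004
```

Request:
{"op": "play_rows", "data": {
  "deltas": [
    [[0,-0.07,0.14],[0,0,0]],
    [[0,-0.14,0.28],[0,0,0]],
    [[0,-0.2,0.42],[0,0,0]],
    [[0,-0.28,0.56],[0,0,0]],
    [[0,-0.35,0.7],[0,0,0]],
    [[0,-0.42,0.85],[0,0,0]],
    [[0,-0.5,1.0],[0,0,0]],
    [[0,-0.5,1.0],[0,0,0]]
  ]
}}

```text
time_s: 1.52
position: [0.5843, 0.0569, 0.2901]
ee_rot: [0.338, 1.541, -0.347]
ft_force: [-0.8, 0.7, -0.2]
grip_width: 0.006
```

```bash
cat >> h.py <<'E'
def rel(*targets):
    s=status.get_state(); M=R.from_rotvec(s['ee_rot']).as_matrix()
    print("t",round(s['time_s'],2),"pos",s['position'].round(4),"F",s['ft_force'].round(1),"w",round(s['grip_width'],3))
    down=np.array([0,0,-1.]); print("tilt err", (M[:,0]-down).round(3), "ty",M[:,1].round(3))
    for t in targets: print(np.array(t).round(4),"->",(M.T@(np.array(t)-s['position'])/.25).round(3))
E
python3 -c "
from h import *
rel([.696,-.071,.2],[.696,-.071,.18])"
```

```text
t 1.52 pos [0.5843 0.0569 0.2901] F [-0.8  0.7 -0.2] w 0.006
tilt err [ 0.002 -0.006  0.   ] ty [ 0.423  0.906 -0.005]
[ 0.696 -0.071  0.2  ] -> [ 0.364 -0.273  0.62 ]
[ 0.696 -0.071  0.18 ] -> [ 0.444 -0.272  0.619]
```

Request:
{"op": "play_rows", "data": {
  "deltas": [
    [[0,-0.06,0.14],[0,0,0]],
    [[0,-0.12,0.28],[0,0,0]],
    [[0,-0.19,0.43],[0,0,0]],
    [[0,-0.24,0.55],[0,0,0]],
    [[0,-0.272,0.62],[0,0,0]],
    [[0.1,-0.272,0.62],[0,0,0]],
    [[0.2,-0.272,0.62],[0,0,0]],
    [[0.26,-0.272,0.62],[0,0,0]],
    [[0.3,-0.272,0.62],[0,0,0]],
    [[0.3,-0.272,0.62],[0,0,0]]
  ]
}}

```text
time_s: 2.35
position: [0.6944, -0.0699, 0.2128]
ee_rot: [0.338, 1.546, -0.347]
ft_force: [-0.6, 0.4, -0.8]
grip_width: -0.001
```

```bash
python3 -c "
from h import *
rel([.696,-.071,.2],[.696,-.071,.18])
cv2.imwrite('pics/bar.png',cv2.resize(np.hstack([viewer.snapshot('top')[90:250,190:350],viewer.snapshot('side')[105:265,230:390]])[:,:,::-1],None,fx=2.4,fy=2.4,interpolation=cv2.INTER_CUBIC))"
```

```text
t 2.35 pos [ 0.6944 -0.0699  0.2128] F [-0.6  0.4 -0.8] w -0.001
tilt err [-0.004 -0.005  0.   ] ty [ 0.423  0.906 -0.006]
[ 0.696 -0.071  0.2  ] -> [ 0.051 -0.001  0.008]
[ 0.696 -0.071  0.18 ] -> [ 0.131 -0.001  0.008]
```

View pics/bar.png

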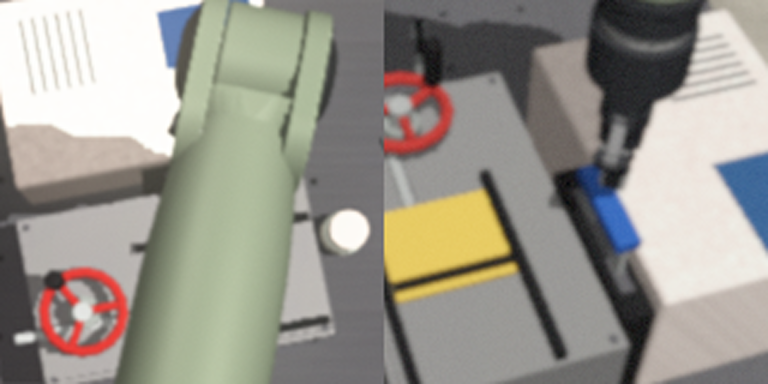

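The side view shows the closed tip about 30 mm over the bar (near 615,185 in the crop). I'll go down in steps and feel for it.

Request:
{"op": "play_rows", "data": {
  "deltas": [
    [[0.03,0,0.008],[0,0,0]],
    [[0.06,0,0.008],[0,0,0]],
    [[0.075,0,0.008],[0,0,0]],
    [[0.085,0,0.008],[0,0,0]],
    [[0.095,0,0.008],[0,0,0]],
    [[0.105,0,0.008],[0,0,0]],
    [[0.115,0,0.008],[0,0,0]],
    [[0.12,0,0.008],[0,0,0]],
    [[0.125,0,0.008],[0,0,0]],
    [[0.128,0,0.008],[0,0,0]],
    [[0.128,0,0.008],[0,0,0]]
  ]
}}

```text
time_s: 3.37
position: [0.698, -0.0713, 0.1844]
ee_rot: [0.337, 1.541, -0.347]
ft_force: [0.3, -0.3, 0.0]
grip_width: 0.002
```

Request:
{"op": "play_rows", "data": {
  "deltas": [
    [[0.005,0,0],[0,0,0]],
    [[0.01,0,0],[0,0,0]],
    [[0.01,0,0],[0,0,0]]
  ]
}}

```text
time_s: 3.62
position: [0.6981, -0.0713, 0.1818]
ee_rot: [0.337, 1.541, -0.347]
ft_force: [0.6, 0.5, -0.3]
grip_width: -0.004
```

Request:
{"op": "play_rows", "data": {
  "deltas": [
    [[0.006,0,0],[0,0,0]],
    [[0.012,0,0],[0,0,0]],
    [[0.018,0,0],[0,0,0]],
    [[0.018,0,0],[0,0,0]]
  ]
}}

```text
time_s: 3.95
position: [0.6982, -0.0714, 0.18]
ee_rot: [0.337, 1.538, -0.346]
ft_force: [-5.8, 2.2, 12.7]
grip_width: -0.002
```

There is contact at z = 0.180 with 12.7 N, so the door is on its seat. I'll hold a firm press.

Request:
{"op": "play_rows", "data": {
  "deltas": [
    [[0.02,0,0],[0,0,0]],
    [[0.025,0,0],[0,0,0]],
    [[0.025,0,0],[0,0,0]],
    [[0.025,0,0],[0,0,0]],
    [[0.025,0,0],[0,0,0]],
    [[0.025,0,0],[0,0,0]],
    [[0.025,0,0],[0,0,0]],
    [[0.025,0,0],[0,0,0]]
  ]
}}

```text
time_s: 4.62
position: [0.6984, -0.0714, 0.1799]
ee_rot: [0.336, 1.534, -0.346]
ft_force: [-10.8, 2.0, 27.6]
grip_width: 0.0
```

Request:
{"op": "play_rows", "data": {
  "deltas": [
    [[-0.1,0,0],[0,0,0]],
    [[-0.25,0,0],[0,0,0]],
    [[-0.38,0,0],[0,0,0]],
    [[-0.42,0.05,-0.1],[0,0,0]],
    [[-0.42,0.12,-0.24],[0,0,0]],
    [[-0.42,0.2,-0.38],[0,0,0]],
    [[-0.42,0.28,-0.52],[0,0,0]],
    [[-0.42,0.36,-0.66],[0,0,0]],
    [[-0.42,0.42,-0.78],[0,0,0]],
    [[-0.42,0.428,-0.796],[0,0,0]],
    [[-0.42,0.428,-0.796],[0,0,0]]
  ]
}}

```text
time_s: 5.53
position: [0.5611, 0.1122, 0.2828]
ee_rot: [0.334, 1.535, -0.344]
ft_force: [-0.6, 0.1, 0.8]
grip_width: -0.001
```

Request:
{"op": "play_rows", "data": {
  "deltas": [
    [[0,0,0],[0,0,0]],
    [[0,0,0],[0,0,0]],
    [[0,0,0],[0,0,0]],
    [[0,0,0],[0,0,0]],
    [[0,0,0],[0,0,0]],
    [[0,0,0],[0,0,0]]
  ],
  "jaw": -1
}}

```text
time_s: 6.03
position: [0.5615, 0.1115, 0.2825]
ee_rot: [0.335, 1.535, -0.345]
ft_force: [-0.4, -0.0, 0.2]
grip_width: 0.844
```

```bash
python3 -c "
from h import *
rel([.5631,.1102,.25],[.5631,.1102,.175])
cv2.imwrite('pics/cr.png',cv2.resize(np.hstack([viewer.snapshot('top')[120:280,130:290],viewer.snapshot('side')[85:245,180:340]])[:,:,::-1],None,fx=2.4,fy=2.4,interpolation=cv2.INTER_CUBIC))"
```

```text
t 6.03 pos [0.5615 0.1115 0.2825] F [-0.4 -0.   0.2] w 0.844
tilt err [ 0.008 -0.008  0.   ] ty [ 0.42   0.907 -0.004]
[0.5631 0.1102 0.25  ] -> [ 0.13  -0.002  0.007]
[0.5631 0.1102 0.175 ] -> [ 0.43  -0.     0.004]
```

View pics/cr.png

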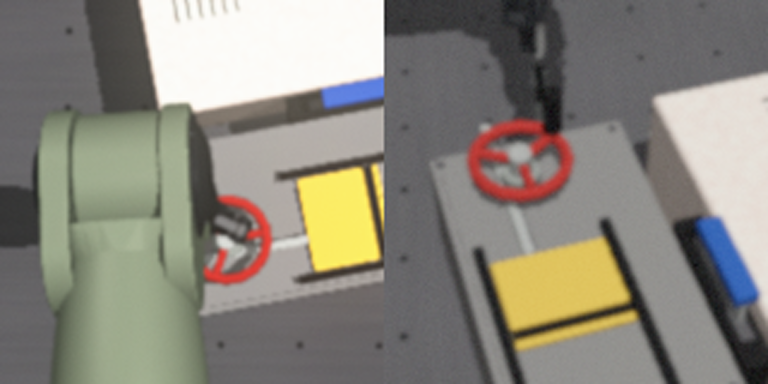

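The side view shows the gripper directly above the black grip (near 550,115 in the crop). I'll descend with the jaw open.

Request:
{"op": "play_rows", "data": {
  "deltas": [
    [[0.08,0,0.006],[0,0,0]],
    [[0.16,0,0.006],[0,0,0]],
    [[0.24,0,0.006],[0,0,0]],
    [[0.28,0,0.006],[0,0,0]],
    [[0.32,0,0.006],[0,0,0]],
    [[0.36,0,0.006],[0,0,0]],
    [[0.4,0,0.006],[0,0,0]],
    [[0.43,0,0.006],[0,0,0]],
    [[0.43,0,0.006],[0,0,0]],
    [[0.43,0,0.006],[0,0,0]]
  ]
}}

```text
time_s: 6.97
position: [0.5634, 0.1103, 0.175]
ee_rot: [0.334, 1.535, -0.344]
ft_force: [-0.1, -0.0, -0.4]
grip_width: 0.997
```

Request:
{"op": "play_rows", "data": {
  "deltas": [
    [[0,0,0],[0,0,0]],
    [[0,0,0],[0,0,0]],
    [[0,0,0],[0,0,0]],
    [[0,0,0],[0,0,0]],
    [[0,0,0],[0,0,0]],
    [[0,0,0],[0,0,0]],
    [[0,0,0],[0,0,0]],
    [[0,0,0],[0,0,0]],
    [[0,0,0],[0,0,0]]
  ],
  "jaw": 1,
  "grip_force": 40
}}

```text
time_s: 7.72
position: [0.5645, 0.1111, 0.1756]
ee_rot: [0.335, 1.533, -0.342]
ft_force: [2.8, 4.2, 1.3]
grip_width: 0.222
```

```bash
cat >> h.py <<'E'
AX=np.array([.5292,.0806]); 
def arc(deg,n,rad=.045,z=None):
    s=status.get_state(); M=R.from_rotvec(s['ee_rot']).as_matrix(); p=s['position']
    g=p+M[:,0]*arm.grip_depth; v=g[:2]-AX; a0=np.arctan2(v[1],v[0])
    print("t",round(s['time_s'],2),"pos",p.round(4),"w",round(s['grip_width'],3),"F",s['ft_force'].round(1),"r",np.hypot(*v).round(4),"ang(box,deg)",np.degrees(a0-.1937).round(1))
    T=R.from_matrix(M); dn=np.array([0,0,-1.])
    for k in range(1,n+1):
        a=a0+np.radians(deg)*k; t=np.r_[AX+rad*np.array([np.cos(a),np.sin(a)]),g[2] if z is None else z]-g
        print((M.T@t/.25).round(3).tolist(),end=" ")
    print("upright fix",(M.T@np.cross(M[:,0],dn)/(np.pi/2)).round(4))
E
python3 -c "
from h import *
arc(12,12)"
```

```text
t 7.72 pos [0.5645 0.1111 0.1756] w 0.222 F [2.8 4.2 1.3] r 0.0466 ang(box,deg) 30.0
[-0.0, 0.006, -0.038] [-0.001, 0.01, -0.076] [-0.001, 0.006, -0.113] [-0.002, -0.006, -0.149] [-0.002, -0.024, -0.182] [-0.002, -0.049, -0.21] [-0.003, -0.08, -0.232] [-0.003, -0.114, -0.247] [-0.003, -0.151, -0.255] [-0.003, -0.189, -0.255] [-0.002, -0.225, -0.247] [-0.002, -0.26, -0.232] upright fix [0.     0.0073 0.0012]
```

The grip is held, with an opening of about 19 mm. I'll crank anticlockwise.

Request:
{"op": "play_rows", "data": {
  "deltas": [
    [[0,0.006,-0.038],[0,0,0]],
    [[0,0.01,-0.076],[0,0,0]],
    [[0,0.006,-0.113],[0,0,0]],
    [[0,-0.006,-0.149],[0,0,0]],
    [[0,-0.024,-0.182],[0,0,0]],
    [[0,-0.049,-0.21],[0,0,0]],
    [[0,-0.08,-0.232],[0,0,0]],
    [[0,-0.114,-0.247],[0,0,0]],
    [[0,-0.151,-0.255],[0,0,0]],
    [[0,-0.189,-0.255],[0,0,0]],
    [[0,-0.225,-0.247],[0,0,0]],
    [[0,-0.26,-0.232],[0,0,0]]
  ]
}}

```text
time_s: 8.72
position: [0.485, 0.076, 0.1756]
ee_rot: [0.336, 1.532, -0.341]
ft_force: [4.5, 2.9, 1.3]
grip_width: 0.221
```

```bash
python3 -c "
from h import *
arc(12,12,z=.193)"
```

```text
t 8.72 pos [0.485  0.076  0.1756] w 0.221 F [4.5 2.9 1.3] r 0.0447 ang(box,deg) -185.3
[0.006, -0.031, 0.021] [0.006, -0.056, 0.049] [0.006, -0.074, 0.082] [0.007, -0.086, 0.118] [0.007, -0.089, 0.156] [0.008, -0.085, 0.193] [0.008, -0.073, 0.229] [0.009, -0.054, 0.261] [0.009, -0.028, 0.289] [0.009, 0.002, 0.311] [0.009, 0.037, 0.325] [0.009, 0.074, 0.333] upright fix [0.     0.0081 0.0006]
```

Request:
{"op": "play_rows", "data": {
  "deltas": [
    [[0,-0.031,0.021],[0,0,0]],
    [[0,-0.056,0.049],[0,0,0]],
    [[0,-0.074,0.082],[0,0,0]],
    [[0,-0.086,0.118],[0,0,0]],
    [[0,-0.089,0.156],[0,0,0]],
    [[0,-0.085,0.193],[0,0,0]],
    [[0,-0.073,0.229],[0,0,0]],
    [[0,-0.054,0.261],[0,0,0]],
    [[0,-0.028,0.289],[0,0,0]],
    [[0,0.002,0.311],[0,0,0]],
    [[0,0.037,0.325],[0,0,0]],
    [[0,0.074,0.333],[0,0,0]]
  ]
}}

```text
time_s: 9.72
position: [0.5664, 0.0569, 0.1756]
ee_rot: [0.334, 1.537, -0.344]
ft_force: [-6.0, 0.4, 4.2]
grip_width: 0.225
```

```bash
python3 -c "
from h import *
arc(10,12)"
```

```text
t 9.72 pos [0.5664 0.0569 0.1756] w 0.225 F [-6.   0.4  4.2] r 0.044 ang(box,deg) -43.6
[-0.0, 0.031, 0.006] [-0.0, 0.062, 0.002] [-0.0, 0.092, -0.008] [-0.001, 0.12, -0.022] [-0.001, 0.145, -0.041] [-0.001, 0.166, -0.064] [-0.002, 0.183, -0.091] [-0.002, 0.195, -0.12] [-0.002, 0.202, -0.15] [-0.002, 0.203, -0.182] [-0.003, 0.199, -0.213] [-0.003, 0.19, -0.243] upright fix [0.     0.0053 0.0029]
```

Total travel is now 286°. I'll do another 120°.

Request:
{"op": "play_rows", "data": {
  "deltas": [
    [[0,0.031,0.006],[0,0,0]],
    [[0,0.062,0.002],[0,0,0]],
    [[0,0.092,-0.008],[0,0,0]],
    [[0,0.12,-0.022],[0,0,0]],
    [[0,0.145,-0.041],[0,0,0]],
    [[0,0.166,-0.064],[0,0,0]],
    [[0,0.183,-0.091],[0,0,0]],
    [[0,0.195,-0.12],[0,0,0]],
    [[0,0.202,-0.15],[0,0,0]],
    [[0,0.203,-0.182],[0,0,0]],
    [[0,0.199,-0.213],[0,0,0]],
    [[0,0.19,-0.243],[0,0,0]]
  ]
}}

```text
time_s: 10.72
position: [0.532, 0.1277, 0.1756]
ee_rot: [0.337, 1.535, -0.34]
ft_force: [3.1, 4.4, 6.0]
grip_width: 0.222
```

```bash
python3 -c "
from h import *
arc(5,12)"
```

```text
t 10.72 pos [0.532  0.1277 0.1756] w 0.222 F [3.1 4.4 6. ] r 0.0472 ang(box,deg) 75.7
[-0.0, -0.015, -0.011] [-0.0, -0.022, -0.025] [-0.0, -0.031, -0.038] [-0.0, -0.041, -0.05] [-0.001, -0.052, -0.061] [-0.001, -0.064, -0.072] [-0.001, -0.076, -0.081] [-0.001, -0.09, -0.089] [-0.001, -0.104, -0.096] [-0.001, -0.119, -0.101] [-0.001, -0.134, -0.106] [-0.001, -0.149, -0.109] upright fix [ 0.      0.0059 -0.0002]
```

```bash
sed -i 's/^AX=.*/AX=np.array([.5293,.083])/' h.py; python3 -c "
from h import *
arc(5,9)"
```

```text
t 10.72 pos [0.532  0.1277 0.1756] w 0.222 F [3.1 4.4 6. ] r 0.0448 ang(box,deg) 75.6
[-0.0, -0.006, -0.015] [-0.0, -0.013, -0.028] [-0.0, -0.022, -0.041] [-0.001, -0.032, -0.054] [-0.001, -0.043, -0.065] [-0.001, -0.055, -0.075] [-0.001, -0.067, -0.084] [-0.001, -0.081, -0.093] [-0.001, -0.095, -0.099] upright fix [ 0.      0.0059 -0.0002]
```

Request:
{"op": "play_rows", "data": {
  "deltas": [
    [[0,-0.006,-0.015],[0,0,0]],
    [[0,-0.013,-0.028],[0,0,0]],
    [[0,-0.022,-0.041],[0,0,0]],
    [[0,-0.032,-0.054],[0,0,0]],
    [[0,-0.043,-0.065],[0,0,0]],
    [[0,-0.055,-0.075],[0,0,0]],
    [[0,-0.067,-0.084],[0,0,0]],
    [[0,-0.081,-0.093],[0,0,0]]
  ]
}}

```text
time_s: 11.38
position: [0.5025, 0.1189, 0.1756]
ee_rot: [0.337, 1.534, -0.339]
ft_force: [2.9, -0.4, 4.6]
grip_width: 0.221
```

```bash
python3 -c "
from h import *
arc(4,7)"
```

```text
t 11.38 pos [0.5025 0.1189 0.1756] w 0.221 F [ 2.9 -0.4  4.6] r 0.045 ang(box,deg) 115.7
[-0.0, -0.011, -0.006] [-0.0, -0.023, -0.011] [-0.0, -0.035, -0.015] [-0.0, -0.047, -0.018] [-0.0, -0.059, -0.02] [-0.0, -0.072, -0.021] [-0.0, -0.084, -0.022] upright fix [-0.      0.0063 -0.0006]
```

Request:
{"op": "play_rows", "data": {
  "deltas": [
    [[0,-0.011,-0.006],[0,0,0]],
    [[0,-0.023,-0.011],[0,0,0]],
    [[0,-0.023,-0.011],[0,0,0]]
  ]
}}

```text
time_s: 11.63
position: [0.4971, 0.1142, 0.1756]
ee_rot: [0.337, 1.534, -0.34]
ft_force: [-0.2, -2.1, 5.8]
grip_width: 0.223
```

Request:
{"op": "play_rows", "data": {
  "deltas": [
    [[0,-0.012,-0.004],[0,0,0]],
    [[0,-0.024,-0.007],[0,0,0]],
    [[0,-0.024,-0.007],[0,0,0]]
  ]
}}

```text
time_s: 11.88
position: [0.4928, 0.1089, 0.1756]
ee_rot: [0.337, 1.534, -0.341]
ft_force: [1.5, -2.1, 4.8]
grip_width: 0.225
```

```bash
python3 -c "
from h import *
arc(4,7)"
```

```text
t 11.88 pos [0.4928 0.1089 0.1756] w 0.225 F [ 1.5 -2.1  4.8] r 0.0449 ang(box,deg) 133.6
[-0.0, -0.012, -0.002] [-0.0, -0.025, -0.003] [-0.0, -0.037, -0.003] [-0.0, -0.05, -0.002] [0.0, -0.062, -0.001] [0.0, -0.075, 0.002] [0.0, -0.087, 0.005] upright fix [-0.      0.0064  0.0003]
```

Request:
{"op": "play_rows", "data": {
  "deltas": [
    [[0,-0.012,-0.002],[0,0,0]],
    [[0,-0.025,-0.003],[0,0,0]],
    [[0,-0.025,-0.003],[0,0,0]]
  ]
}}

```text
time_s: 12.13
position: [0.4893, 0.1031, 0.1756]
ee_rot: [0.337, 1.534, -0.342]
ft_force: [2.4, -0.8, 4.5]
grip_width: 0.222
```

Request:
{"op": "play_rows", "data": {
  "deltas": [
    [[0,-0.012,0],[0,0,0]],
    [[0,-0.025,0.001],[0,0,0]],
    [[0,-0.025,0.001],[0,0,0]]
  ]
}}

```text
time_s: 12.38
position: [0.4867, 0.0968, 0.1756]
ee_rot: [0.337, 1.534, -0.342]
ft_force: [2.6, -1.2, 3.9]
grip_width: 0.226
```

```bash
python3 -c "
from h import *
arc(4,7)"
```

```text
t 12.38 pos [0.4867 0.0968 0.1756] w 0.226 F [ 2.6 -1.2  3.9] r 0.045 ang(box,deg) 150.9
[0.0, -0.012, 0.002] [0.0, -0.025, 0.005] [0.0, -0.037, 0.008] [0.0, -0.048, 0.013] [0.0, -0.06, 0.018] [0.0, -0.071, 0.024] [0.0, -0.081, 0.031] upright fix [0.     0.0064 0.0007]
```

Request:
{"op": "play_rows", "data": {
  "deltas": [
    [[0,-0.012,0.002],[0,0,0]],
    [[0,-0.025,0.005],[0,0,0]],
    [[0,-0.025,0.005],[0,0,0]]
  ]
}}

```text
time_s: 12.63
position: [0.4856, 0.0929, 0.1756]
ee_rot: [0.342, 1.535, -0.336]
ft_force: [3.7, 8.8, 1.5]
grip_width: 0.225
```

Request:
{"op": "play_rows", "data": {
  "deltas": [
    [[0,-0.012,0.004],[0,0,0]],
    [[0,-0.024,0.008],[0,0,0]],
    [[0,-0.024,0.008],[0,0,0]]
  ]
}}

```text
time_s: 12.88
position: [0.4856, 0.0926, 0.1756]
ee_rot: [0.352, 1.537, -0.322]
ft_force: [5.6, 20.8, 0.2]
grip_width: 0.224
```

```bash
python3 -c "
from h import *
arc(4,7)"
```

```text
t 12.88 pos [0.4856 0.0926 0.1756] w 0.224 F [ 5.6 20.8  0.2] r 0.0449 ang(box,deg) 157.0
[-0.0, -0.012, 0.003] [-0.0, -0.024, 0.007] [-0.001, -0.036, 0.012] [-0.001, -0.047, 0.017] [-0.001, -0.058, 0.024] [-0.001, -0.068, 0.031] [-0.001, -0.078, 0.039] upright fix [-0.      0.002  -0.0129]
```

The stop is felt at box angle 157°: no motion, and about 21 N against the push. Total travel was about 487°, or 8.5 rad. Next is backing off 90°.

```bash
python3 -c "
from h import *
arc(-9,10)"
```

```text
t 12.88 pos [0.4856 0.0926 0.1756] w 0.224 F [ 5.6 20.8  0.2] r 0.0449 ang(box,deg) 157.0
[0.001, 0.028, -0.004] [0.001, 0.056, -0.004] [0.002, 0.084, 0.001] [0.002, 0.111, 0.01] [0.003, 0.136, 0.023] [0.003, 0.158, 0.04] [0.004, 0.178, 0.06] [0.004, 0.194, 0.083] [0.005, 0.207, 0.109] [0.005, 0.215, 0.136] upright fix [-0.      0.002  -0.0129]
```

Request:
{"op": "play_rows", "data": {
  "deltas": [
    [[0,0.028,-0.004],[0,0.001,-0.006]],
    [[0,0.056,-0.004],[0,0.002,-0.012]],
    [[0.001,0.084,0.001],[0,0.002,-0.012]],
    [[0.001,0.111,0.01],[0,0.002,-0.012]],
    [[0.002,0.136,0.023],[0,0.002,-0.012]],
    [[0.003,0.158,0.04],[0,0.002,-0.012]],
    [[0.003,0.178,0.06],[0,0.002,-0.012]],
    [[0.004,0.194,0.083],[0,0.002,-0.012]],
    [[0.004,0.207,0.109],[0,0.002,-0.012]],
    [[0.004,0.215,0.136],[0,0.002,-0.012]],
    [[0.004,0.215,0.136],[0,0.002,-0.012]]
  ]
}}

```text
time_s: 13.8
position: [0.5397, 0.1268, 0.1756]
ee_rot: [0.338, 1.545, -0.337]
ft_force: [0.2, -4.7, 4.6]
grip_width: 0.222
```

```bash
python3 -c "
from h import *
arc(-1,5)"
```

```text
t 13.8 pos [0.5397 0.1268 0.1756] w 0.222 F [ 0.2 -4.7  4.6] r 0.045 ang(box,deg) 65.5
[-0.0, 0.001, 0.003] [-0.0, 0.001, 0.006] [-0.0, 0.002, 0.009] [-0.0, 0.002, 0.012] [-0.0, 0.002, 0.016] upright fix [ 0.     -0.0002 -0.0004]
```

Backed off 91°. I'll release and lift away.

Request:
{"op": "play_rows", "data": {
  "deltas": [
    [[0,0,0],[0,0,0]],
    [[0,0,0],[0,0,0]],
    [[0,0,0],[0,0,0]],
    [[0,0,0],[0,0,0]],
    [[0,0,0],[0,0,0]],
    [[0,0,0],[0,0,0]],
    [[0,0,0],[0,0,0]],
    [[0,0,0],[0,0,0]]
  ],
  "jaw": -1
}}

```text
time_s: 14.47
position: [0.5397, 0.1269, 0.1757]
ee_rot: [0.338, 1.544, -0.337]
ft_force: [0.0, 1.3, 0.4]
grip_width: 0.999
```

Request:
{"op": "play_rows", "data": {
  "deltas": [
    [[-0.05,0,0],[0,0,0]],
    [[-0.15,0,0],[0,0,0]],
    [[-0.25,0,0],[0,0,0]],
    [[-0.35,0,0],[0,0,0]],
    [[-0.48,0,0],[0,0,0]],
    [[-0.48,0.1,-0.1],[0,0,0]],
    [[-0.48,0.2,-0.2],[0,0,0]],
    [[-0.48,0.32,-0.3],[0,0,0]],
    [[-0.48,0.45,-0.4],[0,0,0]],
    [[-0.48,0.58,-0.5],[0,0,0]],
    [[-0.48,0.7,-0.6],[0,0,0]],
    [[-0.48,0.8,-0.7],[0,0,0]]
  ]
}}

```text
time_s: 15.47
position: [0.4633, 0.3839, 0.2959]
ee_rot: [0.338, 1.544, -0.336]
ft_force: [1.6, -0.6, -0.3]
grip_width: 1.001
```

Request:
{"op": "play_rows", "data": {
  "deltas": [
    [[0,0.1,-0.05],[0,0,0]],
    [[0,0.2,-0.1],[0,0,0]],
    [[0,0.3,-0.15],[0,0,0]],
    [[0,0.4,-0.2],[0,0,0]],
    [[0,0.5,-0.25],[0,0,0]],
    [[0,0.5,-0.25],[0,0,0]],
    [[0,0.5,-0.25],[0,0,0]]
  ]
}}

```text
time_s: 16.05
position: [0.458, 0.5247, 0.2949]
ee_rot: [0.336, 1.545, -0.335]
ft_force: [0.2, 0.2, -0.2]
grip_width: 1.001
```

```bash
python3 -c "
from h import *
rel()
p=np.load('p.npy')
t=viewer.snapshot('top');s=viewer.snapshot('side')
cv2.imwrite('pics/topf.png',t[:,:,::-1]);cv2.imwrite('pics/sidef.png',s[:,:,::-1])
cv2.imwrite('pics/end.png',cv2.resize(np.hstack([t[100:260,150:390],s[105:265,190:350]])[:,:,::-1],None,fx=2,fy=2,interpolation=cv2.INTER_CUBIC))
a=cv2.imread('pics/top0.png');
for n,z in(('top',t),('side',s)):
    d=cv2.absdiff(cv2.imread(f'pics/{n}0.png'),z[:,:,::-1].copy()).max(2)
    for nm,xy in(('jar',[334,186] if n=='top' else [300,298]),('wrench',[364,167] if n=='top' else [338,350]),('lens',[167,210] if n=='top' else [248,125])):
        x,y=xy; print(n,nm,(d[y-14:y+14,x-14:x+14]>50).sum())
"
```

```text
t 16.05 pos [0.458  0.5247 0.2949] F [ 0.2  0.2 -0.2] w 1.001
tilt err [-0.001  0.001  0.   ] ty [0.415 0.91  0.   ]
top jar 0
top wrench 0
top lens 0
side jar 0
side wrench 0
side lens 244
```

View pics/end.png

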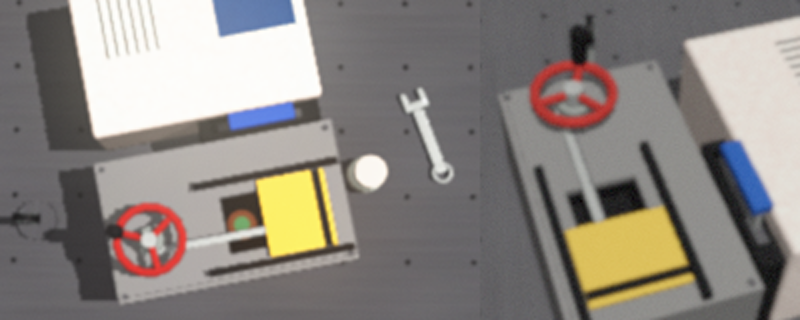

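The hatch is open, with the opening visible near (240,222), and the crank rests at its new angle. The bar is still seated, and the jar, wrench and lens mount are unmoved in the top view. The side-view difference at the lens mount is the crank grip moving in front of it. I'll hand in.

```bash
python3 -c "
from workcell import order
print(order.close_job())"
```

```text
the job is handed in; nothing more can be done
None
```

The outer hatch is open, and the job was handed in at about 16 s on the robot's clock.

- **Inner door:** I pressed its bar before touching the wheel. It was on its seat at z = 0.180 m and took about 13 N rising to 28 N for about 0.7 s. It seemed to be shut already.
- **Handwheel:** I cranked it anticlockwise about 487° (8.5 rad) until it stopped dead, with about 21 N against the push. I then backed it off about 91° and let go.
- **Last checks:** The gripper is open and clear of everything, with force near zero. The hatch is open, and the blue bar still looks seated by eye. The jar and wrench show no change in either camera. The lens mount shows no change from the top.
- **One check that disagreed:** The side-view comparison did flag a change around the lens mount. I put that down to the crank grip now standing in front of it, and did not check it separately.

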